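# Seat the nested lids on the sewing box, then lift off the outer lid alone

## Task

The sewing box on the shelf stands open and its two lids lie beside it, the outer lid nested over the pin tray that serves as inner lid. Carry the two lids over together, lower them without dropping into the mouth of the box, long side along long side, and press them down until the inner lid sits level and fully home on the box's rim; then, so that the pins can be reached, lift off the outer lid alone, leaving the inner lid undisturbed in its place, and finish while still holding the outer lid level and at rest about ten centimetres above where it lay on the box. Leave the pen cup, the pocket mirror and the owl where they stand.

Things in the scene. Friction and masses are not known exactly. Their poses are not given: they have to be found in the camera images.
- box_rim (a point): centre of the open sewing box's mouth (105 x 51 mm inside) at the level of its rim, 70 mm above the shelf; x along the box's long side, y across, z up. Four sprung plastic leaves in its long walls grip the inner lid's tray: by weight alone the lids stop 4 to 8 mm too high; at a push of 5 to 9 N they give way (12 to 20 N does no harm), the inner lid seats, and the leaves hold it.
- sewing_box: the sewing box, yellow plastic, 111 x 57 mm outside, 70 mm high, walls 3 mm, thread spools inside, open clips hanging at its ends; it stands fast on the shelf. Origin under its centre, axes as box_rim.
- inner_mid (a point): centre of the inner lid's flange, at half its thickness; x along the long side, y across, z up. 19 mm above the shelf at the start, 3 mm above the rim point when seated on the box. The flange juts out 4 mm beyond the outer lid, so its long edges, 62 mm apart, can be gripped at their middle to carry both lids, the outer one riding on top.
- inner_lid: the inner lid, white plastic, about 60 g: an open pin tray 100 x 46 mm and 30 mm high with a flat flange 116 x 62 mm and 6 mm thick all round, 16 to 22 mm above the tray's underside; the flange comes to lie on the box's rim, 2.5 mm play round the tray, whose foot is bevelled 2 mm. Origin under the tray's centre, 19 mm below inner_mid.
- outer_handle (a point): centre of the bar of the outer lid's bridge handle: bar 60 mm long (x), 14 mm wide (y), 9 mm high, its top 4.5 mm above this point, 7 mm of air under it, the cap's top 11.5 mm below this point. 28.5 mm above inner_mid while nested. The handle lifts the outer lid only.
- outer_lid: the outer lid, yellow plastic, about 50 g: a cap 108 x 54 mm and 14 mm high with a bridge handle on top; it sits loosely over the tray on the inner lid's flange (1.5 mm play, not latched). Same axes as inner_mid; origin at the centre of its lower edge, 25.5 mm below outer_handle.
- pen_cup: bystander: black plastic pen cup with pens, 72 mm across, 98 mm high (pens to 150 mm); origin under its centre, z up
- pocket_mirror: bystander: round chrome pocket mirror lying flat, 72 mm across, 10 mm high; origin under its centre, z up
- owl: bystander: ceramic owl figurine, 62 mm across, 90 mm high; origin under its centre, z up
There are look-alikes about, which are no part of the job. Of the things that look like the inner_lid, take the one that is nearest to the robot's base at the start.

How it is judged:
On the way:
1. both lids are on the box, the inner one pressed level and fully home on the rim, the outer one still nested on it (z of inner_mid in the frame of box_rim between 0 and 0.0055 m and horizontal distance between inner_mid and box_rim below 0.006 m and angle between the z axis of inner_mid and the z axis of box_rim, either way round below 0.04 rad and z of outer_handle in the frame of inner_mid below 0.0315 m and horizontal distance between outer_handle and inner_mid below 0.006 m), for 0.2 s.
At the end, for the whole second after the job is handed in: The inner lid sits home on the box (its flange within 2.5 mm of the rim, level to 0.04 rad, centred to 6 mm), untouched by the robot, and the gripper holds the outer lid 70 to 150 mm above its nested place, level to 0.2 rad and at rest (z of inner_mid in the frame of box_rim between 0 and 0.0055 m and horizontal distance between inner_mid and box_rim below 0.006 m and angle between the z axis of inner_mid and the z axis of box_rim, either way round below 0.04 rad and z of outer_handle in the frame of inner_mid between 0.0985 and 0.1785 m and angle between outer_lid's own z axis and vertical below 0.2 rad and contact force between the fingers and outer_lid above 1 N and linear speed of outer_lid below 0.03 m/s and linear speed of inner_lid below 0.02 m/s and contact force between each of the arm, the fingers and inner_lid below 0.2 N); the arm keeps its last pose, push and grip.
It fails at once if the two lids come apart while the inner lid is not home on the box ((z of outer_handle in the frame of inner_mid above 0.0405 m or horizontal distance between outer_handle and inner_mid above 0.02 m) and (z of inner_mid in the frame of box_rim above 0.008 m or horizontal distance between inner_mid and box_rim above 0.008 m)).
It fails at once if the lids are dropped: the inner lid moves faster than 0.5 m/s with no finger on either lid (linear speed of inner_lid above 0.5 m/s and contact force between the fingers and inner_lid below 0.1 N and contact force between the fingers and outer_lid below 0.1 N).
It fails at once if the pen cup is shoved or knocked over (distance of pen_cup from where it was at the start of the episode above 0.02 m or angle between pen_cup's own z axis and vertical above 0.3 rad).
It fails at once if the pocket mirror is shoved or knocked over (distance of pocket_mirror from where it was at the start of the episode above 0.02 m or angle between pocket_mirror's own z axis and vertical above 0.3 rad).
It fails at once if the owl is shoved or knocked over (distance of owl from where it was at the start of the episode above 0.02 m or angle between owl's own z axis and vertical above 0.3 rad).
It also fails if it takes over 67 s, if anything falls off the work surface, if the arm or the gripper's body presses on something with over 40 N, if the wrist force passes 120 N, or if a joint passes its speed limit or range.

## Robot

A 7-joint arm with a two-finger parallel gripper is mounted at the origin on the work surface. World frame = base frame: x ahead of the robot, y to its left, z up, the work surface at z = 0. Lengths are in m, angles in rad, forces in N, time in s.
With the tool pointing down it reaches from about 0.4 to 0.85 m from the base axis. Payload 10.4 kg.
Tool frame: the origin (TCP) lies midway between the tips of the shut fingers; the grasp point (between the pads) lies 19 mm behind it; z points along the fingers, y is the direction in which the jaws open and shut (so a half turn about z gives the same grasp; the last joint's range is limited). The gripper opens to 85 mm and grips with 20 to 120 N. Pads are 22 mm wide; open, the fingers measure 114 mm over their backs; the gripper's body (76 mm by 85 mm) begins 54 mm behind the grasp point. The pads swing forward as they close: fully open they stand 13 mm farther back than shut.
Start: joints at [-1.369, 0.332, -0.065, 1.46, 0.022, 1.35, -0.088], TCP at [0.139, 0.609, 0.231] pointing down, gripper open.
Joint ranges: [-2.6, 2.6], [-0.5, 2.12], [-1.47, 1.34], [0.16, 2.42], [-1.27, 4.41], [0.06, 2.06], [-2.6, 2.6]. Speed limits (rad/s): [2.22, 2.22, 2.79, 2.79, 3.14, 3.14, 3.14].

## Interface

Orientations are given as [roll, pitch, yaw] about the fixed x, y, z axes, in that order (R = Rz(yaw) Ry(pitch) Rx(roll)).
In Python, from workcell import status, snapshot, camera_info, manip gives the robot as it stands. The module is installed in compiled form; this text tells all that it offers.
- The arm moves only by the shell command python3 -m creep 'ROWS'. ROWS is JSON, a list of rows, each a list of 3 entries, a list of its own where there are three numbers: the shift along the world's x, y, z in m, then the turn, a rotation vector about the world's x, y, z in degrees, then the closure, from 0 (fully open) to 1 (shut). In form: [[[x, y, z], [rx, ry, rz], grip], ...]. A call has 1 to 8 rows; each row is the pose to reach, as a shift and turn from the pose measured when the call began; what a row does not reach only later rows make up. A row lasts 1/12 s, in which the tool goes at most 41.7 mm and 7.16 degrees, less where a joint would pass 70% of its speed; a pose out of reach is approached as far as the arm can. A call with a gripper value outside its range is refused whole. The fingers move at their own pace and stop on an object; the grip force is fixed at half the most. Time passes only in rows, so rows that repeat a pose let the fingers close. It gives the time, the measured TCP pose, the force and the opening at its end, in the units of the state.
- status.get_state(): the state, without advancing time (a new reading comes with each control period).
- snapshot(name): name is "scene" or "side" or "wrist"; returns (picture, depth): 420x560x3 uint8, blue, green, red; 420x560 float32, m along the optical axis (not along the pixel's ray), 0 where there is no reading.
- camera_info(name): a dict with "fx", "fy", "cx", "cy" (pixels), "k1" (the pictures are not rectified: a ray, as slopes to the right and down, at radius r is drawn at 1 + k1 r^2 times it, then the intrinsics apply), "origin" and "rotation" of the camera in the world; the wrist camera has in their place "T_tool_cam" (4x4, takes a point from camera to tool coordinates, whose origin is the TCP and whose axes are the flange's). Camera axes: x right, y down, z forward; pixel columns grow to the right and rows downward; lengths in m; the calibration is good to about 2 mm. A picture is of the moment at which its call begins: read the wrist's pose just before it. camera_info takes no time and is no camera call.
- manip.hand_in(): hands the job in, once; it reports no verdict.
The state is a dict: "time_s": time; "joint_pos": joint angles; "joint_velocities": joint speeds; "tau": joint torques, N m; "eef_pos": TCP position; "tool_rot": TCP orientation; "wrist_force": force on the tool from outside, world axes, zero at the start; "moment": the same for the moment, N m; "finger_gap": finger opening in m.
Only numpy, scipy, OpenCV 4.12 (cv2) and the standard library are available. Lean on these libraries where they do the work, as an engineer would, in place of code of your own. Each camera call takes 0.05 s, during which the arm holds its last target. There are 200 camera calls.

## Working session

There is one attempt and no reset: what is moved stays moved. The work goes in short steps, Python scripts to look and compute and a shell command to move; the robot and the scene stay as the last step left them, time stands still between calls to the robot, and variables do not carry over. Pictures are saved under pics/ and viewed, about 8 in all and at most 12, crops included, and the job is handed in when it is done.

```bash
mkdir -p pics
cat > h.py <<'E'
import numpy as np, cv2
from workcell import status, snapshot, camera_info, manip
from scipy.spatial.transform import Rotation as R
def pose():
    s=status.get_state(); T=np.eye(4); T[:3,:3]=R.from_euler('xyz',s['tool_rot']).as_matrix() if np.size(s['tool_rot'])==3 else np.array(s['tool_rot']); T[:3,3]=s['eef_pos']; return T
def grab(name):
    ci=camera_info(name)
    if name=='wrist': T=pose()@np.array(ci['T_tool_cam'])
    else:
        T=np.eye(4); T[:3,:3]=np.array(ci['rotation']); T[:3,3]=ci['origin']
    im,d=snapshot(name); return im,d,ci,T
def rays(uv,ci):
    K=np.array([[ci['fx'],0,ci['cx']],[0,ci['fy'],ci['cy']],[0,0,1.]])
    return cv2.undistortPoints(np.array(uv,float).reshape(-1,1,2),K,np.array([ci['k1'],0,0,0.])).reshape(-1,2)
def onplane(uv,z,ci,T):
    r=rays(uv,ci); d=np.c_[r,np.ones(len(r))]@T[:3,:3].T; o=T[:3,3]
    return o+d*((z-o[2])/d[:,2])[:,None]
def cloud(d,ci,T):
    v,u=np.mgrid[:d.shape[0],:d.shape[1]]; r=rays(np.c_[u.ravel(),v.ravel()],ci)
    P=np.c_[r,np.ones(len(r))]*d.ravel()[:,None]; P=P@T[:3,:3].T+T[:3,3]; P[d.ravel()==0]=np.nan
    return P.reshape(*d.shape,3)
E
python3 - <<'E'
from h import *
print(status.get_state())
for n in ['scene','side','wrist']:
    im,d,ci,T=grab(n); cv2.imwrite(f'pics/{n}0.png',im); np.savez(f'{n}0.npz',im=im,d=d,T=T); print(n,T.round(3).tolist(),ci['fx'],ci['k1'],(d>0).mean())
E
```

```text
{'time_s': 0.0, 'joint_pos': array([-1.36860596,  0.33287973, -0.06470333,  1.46097914,  0.02163102,
        1.34988988, -0.08850153]), 'joint_velocities': array([ 4.95155753e-04, -2.04296909e-04, -4.09250847e-04,  2.84874712e-04,
        9.47494498e-04, -1.83113657e-03,  3.90190634e-05]), 'tau': array([ 2.80133299e-04, -6.25454378e+01,  4.92044259e-02, -3.91588140e+01,
        1.61361817e-02,  1.02210831e-02, -3.92847960e-05]), 'eef_pos': array([0.13924128, 0.60889314, 0.23049298]), 'tool_rot': array([-3.14013636e+00,  9.77747507e-05,  2.91683258e+00]), 'wrist_force': array([ 0.02263417, -0.5982298 , -0.16442138]), 'moment': array([ 0.05179022,  0.00587776, -0.00968002]), 'finger_gap': 0.08548968424630453}
scene [[-2.44, -0.019, 1.803, 1.238], [-2.44, -0.019, 1.803, 0.157], [-2.44, -0.019, 1.803, 0.851], [0.0, 0.0, 0.0, 1.0]] 413.4568210298311 -0.10510874975007321 0.9961224489795918
side [[-2.192, 0.011, -0.083, 0.532], [-2.192, 0.011, -0.083, -0.903], [-2.192, 0.011, -0.083, 0.72], [0.0, 0.0, 0.0, 1.0]] 512.9810828842067 0.06190725482228497 0.9957865646258504
wrist [[0.223, 0.932, 0.287, 0.066], [0.975, -0.212, -0.068, 0.626], [-0.002, 0.295, -0.956, 0.374], [0.0, 0.0, 0.0, 1.0]] 362.29801808981006 -0.03603311895447838 0.996156462585034
```

View pics/scene0.png

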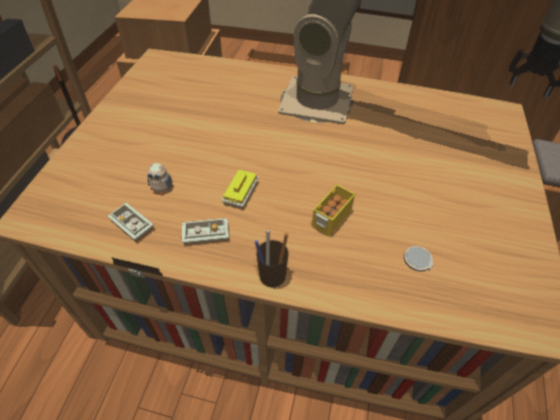

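View pics/side0.png

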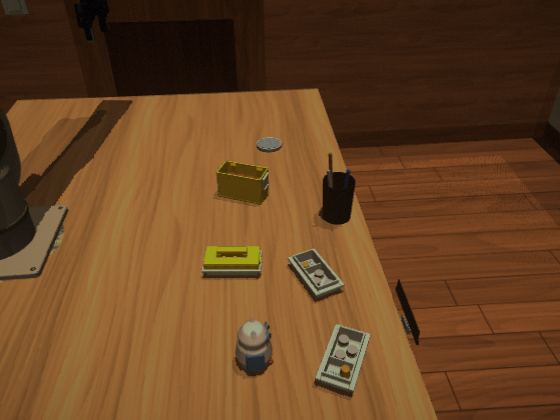

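The scene picture shows the closed pair (yellow cap on a white flange) at (240,188), open white trays at (131,222) and (205,232), the box at (333,210), the cup at (272,262), the mirror at (418,258) and the owl at (158,178). The side picture shows the same layout, with the pair at (232,261), trays at (315,273) and (344,358), and the box at (243,182). There are three inner-lid candidates. The pair at (240,188) fits, because it looks nearest to the base and carries the outer lid. I'll confirm that with distances and one crop.

```bash
sed -i "s/T\[:3,:3\]=np.array(ci\['rotation'\])/T[:3,:3]=R.from_euler('xyz',ci['rotation']).as_matrix() if np.size(ci['rotation'])==3 else np.array(ci['rotation'])/" h.py
cat > m.py <<'E'
from h import *
def rect(P2):
    (c,(w,h),a)=cv2.minAreaRect((P2*1000).astype(np.float32)); 
    if w<h: w,h,a=h,w,a+90
    return np.array(c).round(1),round(w,1),round(h,1),round((a+90)%180-90,1)
E
python3 - <<'E'
from m import *
crops=[]
for n,boxes in [('scene',dict(pair=(215,165,265,212),trayA=(105,200,155,242),trayB=(178,215,232,247),box=(308,182,358,238),cup=(255,225,292,288),mirror=(400,245,436,272),owl=(145,160,175,196))),
 ('side',dict(pair=(196,240,268,280),trayB=(285,245,346,300),trayA=(315,322,372,392),box=(212,160,272,204),mirror=(252,135,285,152)))]:
    ci=camera_info(n); im,d,_,T=grab(n); C=cloud(d,ci,T); print(n,'table z',np.nanmedian(C[150:200,200:220,2] if n=='scene' else C[220:240,130:160,2]).round(4))
    hsv=cv2.cvtColor(im,cv2.COLOR_BGR2HSV)
    for k,(a,b,c,e) in boxes.items():
        P=C[b:e,a:c].reshape(-1,3); H=hsv[b:e,a:c].reshape(-1,3); m=P[:,2]>0.006; Q=P[m]
        print(k,'n',m.sum(),'zmax',np.percentile(Q[:,2],98).round(3),rect(Q[:,:2]),'dist',np.hypot(*np.median(Q[:,:2],0)).round(3))
        y=m&(H[:,0]>24)&(H[:,0]<40)&(H[:,1]>150)
        if k in('pair','box'): print('  yellow',y.sum(),rect(P[y][:,:2]), 'top', rect(P[m&(P[:,2]>(0.062 if k=='box' else .025))][:,:2]))
    a,b,c,e=(100,155,270,250) if n=='scene' else (190,230,380,400)
    crops.append(cv2.resize(im[b:e,a:c],(400,300 if n=='side' else 224),interpolation=cv2.INTER_CUBIC))
cv2.imwrite('pics/crop.png',np.vstack(crops))
E
```

```text
scene table z 0.0012
pair n 770 zmax 0.054 (array([ 480.5, -157.7]), 171.6, 126.9, 63.7) dist 0.526
  yellow 569 (array([ 497.2, -123.8]), 111.9, 52.9, -5.5) top (array([ 499.4, -122.6]), 115.9, 55.7, -5.3)
trayA n 799 zmax 0.032 (array([ 672.3, -367.6]), 116.7, 71.3, 64.0) dist 0.77
trayB n 900 zmax 0.032 (array([ 657.3, -167.7]), 116.5, 65.8, -68.3) dist 0.678
box n 1323 zmax 0.072 (array([528.4, 136. ]), 117.9, 58.5, -23.4) dist 0.549
  yellow 119 (array([525.7, 137.2]), 110.4, 57.7, -23.2) top (array([528.6, 135.7]), 117.3, 58.2, -23.4)
cup n 1326 zmax 0.144 (array([737.1,  27.1]), 75.4, 70.7, 27.2) dist 0.742
mirror n 575 zmax 0.015 (array([604. , 367.7]), 74.6, 70.6, 13.6) dist 0.709
owl n 580 zmax 0.085 (array([ 495.1, -349.3]), 129.7, 65.2, -0.1) dist 0.642
side table z -0.0001
pair n 1605 zmax 0.053 (array([ 498.2, -131.1]), 117.4, 63.1, -5.8) dist 0.52
  yellow 780 (array([ 499.2, -128.4]), 110.2, 57.2, -5.6) top (array([ 497.7, -131.1]), 113.8, 62.4, -5.4)
trayB n 1359 zmax 0.031 (array([ 660.1, -174.8]), 117.5, 64.0, -69.3) dist 0.684
trayA n 2128 zmax 0.031 (array([ 677.2, -375.2]), 118.7, 61.8, 63.9) dist 0.776
box n 1736 zmax 0.07 (array([527.9, 132.7]), 124.5, 66.8, -22.5) dist 0.541
  yellow 86 (array([527.4, 133.4]), 112.2, 60.7, -22.9) top (array([527.3, 132. ]), 123.9, 62.7, -22.2)
mirror n 270 zmax 0.013 (array([606.4, 361.5]), 73.9, 67.8, 84.9) dist 0.705
```

View pics/crop.png

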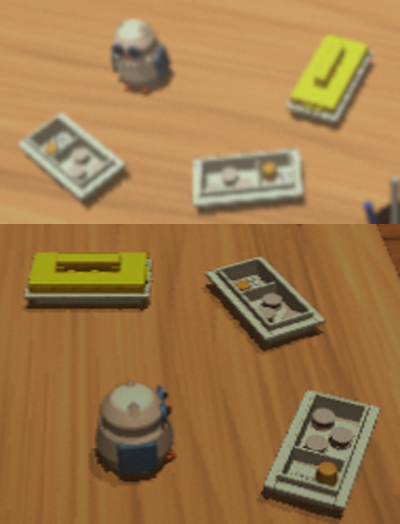

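View pics/wrist0.png

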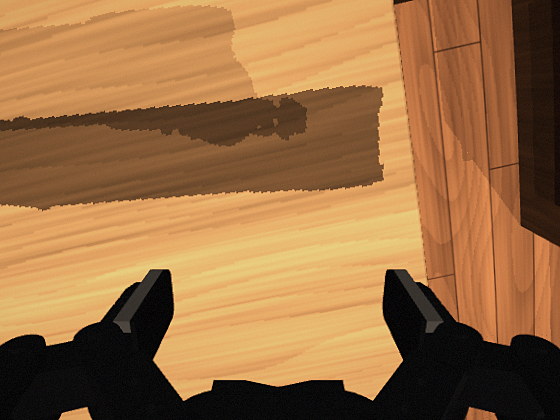

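The crop confirms it. The capped pair stands 0.52 m from the base and the open trays at 0.68 and 0.77 m, so I take the pair. Pair: about (0.498,-0.128), yaw about -5.5°. Box: about (0.528,0.134), yaw about -23°. I'll look at the box with the wrist camera on the way.

```bash
python3 -m creep '[[[0.26,-0.21,0.03],[0,0,0],0],[[0.26,-0.21,0.03],[0,0,0],0],[[0.26,-0.21,0.03],[0,0,0],0],[[0.26,-0.21,0.03],[0,0,0],0],[[0.26,-0.21,0.03],[0,0,0],0],[[0.26,-0.21,0.03],[0,0,0],0],[[0.26,-0.21,0.03],[0,0,0],0],[[0.26,-0.21,0.03],[0,0,0],0]]'
```

```text
time_s: 0.92
eef_pos: [0.3988, 0.3989, 0.2611]
tool_rot: [-3.141, 0.0, 2.917]
wrist_force: [0.6, 0.0, -0.9]
finger_gap: 0.0854
```

```bash
python3 -m creep '[[[0.12,-0.26,0],[0,0,-10],0],[[0.12,-0.26,0],[0,0,-10],0],[[0.12,-0.26,0],[0,0,-10],0],[[0.12,-0.26,0],[0,0,-10],0],[[0.12,-0.26,0],[0,0,-10],0],[[0.12,-0.26,0],[0,0,-10],0],[[0.12,-0.26,0],[0,0,-10],0],[[0.12,-0.26,0],[0,0,-10],0]]'
python3 - <<'E'
from m import *
im,d,ci,T=grab('wrist'); cv2.imwrite('pics/box.png',im); np.savez('box.npz',im=im,d=d,T=T); C=cloud(d,ci,T)
z=C[...,2]; m=(z>0.064)&(z<0.077); m[300:]=0
print(status.get_state()['eef_pos'],m.sum(),np.nanmedian(z[m]))
n,l,s,c=cv2.connectedComponentsWithStats(m.astype(np.uint8)); 
for i in range(1,n):
    if s[i,4]>60: print(s[i],rect(C[l==i][:,:2]))
E
```

```text
time_s: 1.58
eef_pos: [0.5215, 0.1301, 0.2616]
tool_rot: [-3.14, 0.003, 2.732]
wrist_force: [-0.0, -0.8, 1.0]
finger_gap: 0.0852
[0.52021807 0.1341925  0.26134492] 1708 0.0696142481498519
[ 254  114   64  122 1708] (array([526.2, 135.5]), 118.7, 57.2, -23.6)
```

View pics/box.png

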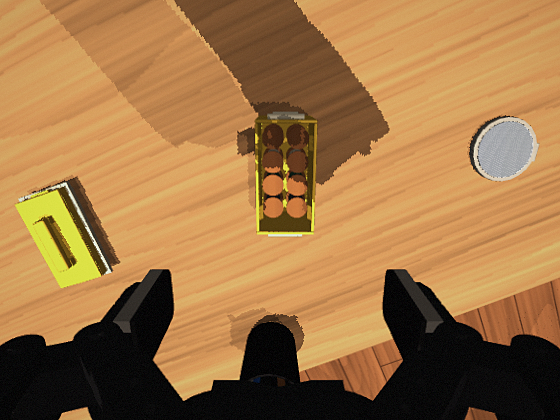

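The box is at (285,178) with its mouth open and clips at both ends. The pair is at (66,232), the mirror at (505,148), and the fingers are clear. Next I measure the mouth itself, without the clips, and move over the pair.

```bash
cat > hole.py <<'E'
from m import *
f=np.load('box.npz'); ci=camera_info('wrist'); C=cloud(f['d'],ci,f['T']); z=C[...,2]
m=((z>0.062)&(z<0.08)).astype(np.uint8); m[300:]=0; m=cv2.morphologyEx(m,cv2.MORPH_CLOSE,np.ones((3,3)))
cs,h=cv2.findContours(m,cv2.RETR_CCOMP,cv2.CHAIN_APPROX_NONE)
for c,hh in zip(cs,h[0]):
    if len(c)>60: print('hole' if hh[3]>=0 else 'outer',rect(onplane(c,0.07,ci,f['T'])[:,:2]))
E
python3 hole.py
python3 -m creep '[[[-0.022,-0.26,0],[0,0,17.5],0],[[-0.022,-0.26,0],[0,0,17.5],0],[[-0.022,-0.26,0],[0,0,17.5],0],[[-0.022,-0.26,0],[0,0,17.5],0],[[-0.022,-0.26,0],[0,0,17.5],0],[[-0.022,-0.26,0],[0,0,17.5],0],[[-0.022,-0.26,0],[0,0,17.5],0],[[-0.022,-0.26,0],[0,0,17.5],0]]'
cat > pair.py <<'E'
from m import *
im,d,ci,T=grab('wrist'); cv2.imwrite('pics/pair.png',im); np.savez('pair.npz',im=im,d=d,T=T); C=cloud(d,ci,T)
z=C[...,2]; z[300:]=np.nan; r=np.hypot(C[...,0]-.498,C[...,1]+.128)<.09
s=status.get_state();print(s['eef_pos'],s['tool_rot'])
for a,b in ((.013,.03),(.03,.042),(.046,.06)):
    m=(r&(z>a)&(z<b)).astype(np.uint8); print(a,m.sum(),np.median(z[m>0]),rect(C[m>0][:,:2]))
ys=r&(z>.033)&(z<.04); 
c=np.argwhere(r&(z>.012))[:,::-1]; print('flange outline',rect(onplane(c,.022,ci,T)[:,:2]))
c=np.argwhere(r&(z>.03))[:,::-1]; print('cap outline',rect(onplane(c,.036,ci,T)[:,:2]))
E
python3 pair.py
```

```text
outer (array([525., 136.]), 116.7, 57.0, -23.5)
hole (array([525.7, 135.5]), 102.4, 51.6, -23.5)
time_s: 2.3
eef_pos: [0.4973, -0.1305, 0.2617]
tool_rot: [-3.14, 0.002, 3.034]
wrist_force: [-0.7, 0.3, -0.0]
finger_gap: 0.0856
[ 0.49785126 -0.12745002  0.2614799 ] [-3.14079935e+00  1.44838313e-03  3.03672744e+00]
0.013 842 0.022440834812305216 (array([ 497.6, -126.7]), 114.5, 62.2, -5.6)
0.03 4458 0.03638621116376309 (array([ 497.7, -126.6]), 107.3, 54.2, -5.7)
0.046 850 0.052107302697946806 (array([ 497.5, -126.6]), 60.2, 14.0, -5.6)
flange outline (array([ 549.4, -136.6]), 388.6, 219.3, 83.9)
cap outline (array([ 546.7, -136.3]), 374.3, 207.3, 83.9)
```

```bash
python3 -m creep '[[[0,0.001,-0.06],[0,0,0],0],[[0,0.001,-0.06],[0,0,0],0],[[0,0.001,-0.06],[0,0,0],0],[[0,0.001,-0.06],[0,0,0],0],[[0,0.001,-0.06],[0,0,0],0],[[0,0.001,-0.06],[0,0,0],0]]'; python3 pair.py|head -5
```

```text
time_s: 2.85
eef_pos: [0.4989, -0.1259, 0.2031]
tool_rot: [-3.141, 0.004, 3.038]
wrist_force: [-0.1, -0.2, 0.0]
finger_gap: 0.0852
[ 0.49878276 -0.12609911  0.2029624 ] [-3.14116203  0.0037322   3.03745513]
0.013 1131 0.022455081390661935 (array([ 497.6, -126.5]), 114.9, 62.2, -5.5)
0.03 6105 0.036397402301179105 (array([ 496.5, -126.4]), 110.0, 54.0, -5.5)
0.046 1180 0.05218843372080989 (array([ 497. , -126.4]), 59.5, 13.8, -6.0)
flange outline (array([ 532.6, -129.4]), 329.3, 185.0, 84.1)
```

Run:
```python
from workcell import status
s=status.get_state(); print(s['eef_pos'],s['tool_rot'],s['joint_velocities'].round(3))
```

```text
[ 0.49878276 -0.12609911  0.2029624 ] [-3.14116203  0.0037322   3.03745513] [ 0.004  0.002  0.003  0.006 -0.001 -0.005  0.002]
```

```bash
python3 -m creep '[[[-0.0015,0,-0.04],[0,0,0.5],0],[[-0.0015,0,-0.08],[0,0,0.5],0],[[-0.0015,0,-0.12],[0,0,0.5],0],[[-0.0015,0,-0.15],[0,0,0.5],0],[[-0.0015,0,-0.18],[0,0,0.5],0],[[-0.0015,0,-0.195],[0,0,0.5],0],[[-0.0015,0,-0.201],[0,0,0.5],0],[[-0.0015,0,-0.201],[0,0,0.5],0]]'
python3 -m creep '[[[0,0,0],[0,0,0],0.15],[[0,0,0],[0,0,0],0.3],[[0,0,0],[0,0,0],0.4],[[0,0,0],[0,0,0],0.5],[[0,0,0],[0,0,0],0.7],[[0,0,0],[0,0,0],1],[[0,0,0],[0,0,0],1],[[0,0,0],[0,0,0],1]]'
```

```text
time_s: 3.57
eef_pos: [0.4972, -0.126, 0.0016]
tool_rot: [-3.141, 0.003, 3.046]
wrist_force: [-0.3, 0.6, 0.9]
finger_gap: 0.0852
time_s: 4.23
eef_pos: [0.4986, -0.126, 0.0036]
tool_rot: [3.141, 0.006, 3.046]
wrist_force: [-3.2, 1.1, 9.4]
finger_gap: 0.0602
```

```bash
python3 -m creep '[[[0,0,0.005],[0,0,0],1],[[0,0,0.01],[0,0,0],1],[[0,0,0.02],[0,0,0],1],[[0,0,0.03],[0,0,0],1],[[0,0,0.04],[0,0,0],1],[[0,0,0.05],[0,0,0],1],[[0,0,0.05],[0,0,0],1],[[0,0,0.05],[0,0,0],1]]'
cat > look.py <<'E'
import sys
from m import *
n=sys.argv[1]; im,d,ci,T=grab('wrist'); cv2.imwrite(f'pics/{n}_w.png',im); np.savez(f'{n}.npz',im=im,d=d,T=T); s=status.get_state()
im2,d2,ci2,T2=grab('side'); cv2.imwrite(f'pics/{n}_s.png',im2); C=cloud(d2,ci2,T2)
p=s['eef_pos']; r=(np.hypot(C[...,0]-p[0],C[...,1]-p[1])<.07); z=C[...,2]
hsv=cv2.cvtColor(im2,cv2.COLOR_BGR2HSV); y=r&(hsv[...,0]>22)&(hsv[...,0]<40)&(hsv[...,1]>150)&(hsv[...,2]>90)
v,u=np.where(y); print('side yellow px',u.min(),u.max(),v.min(),v.max(),'z pct',np.percentile(z[y],[2,50,98]).round(4)); print(s['eef_pos'],s['wrist_force'],s['finger_gap'])
u0,v0=int(np.median(u)),int(np.median(v)); c=im2[max(v0-70,0):v0+70,max(u0-90,0):u0+90]
c=cv2.resize(c,None,fx=3,fy=3,interpolation=cv2.INTER_CUBIC)[:420]; out=np.hstack([im[:,:][...,:],]); k=cv2.resize(c,(240,187))
cv2.imwrite(f'pics/{n}.png',np.hstack([im,np.vstack([k,np.zeros((420-187,240,3),np.uint8)])]))
E
python3 look.py lift
```

```text
time_s: 4.9
eef_pos: [0.4991, -0.1259, 0.0543]
tool_rot: [3.141, 0.007, 3.047]
wrist_force: [0.0, -0.7, -1.5]
finger_gap: 0.0598
side yellow px 201 260 227 245 z pct [0.0784 0.0859 0.0882]
[ 0.49860798 -0.12589394  0.05369748] [ 0.55503129  0.05252039 -2.10099314] 0.06032925105734778
```

View pics/lift.png

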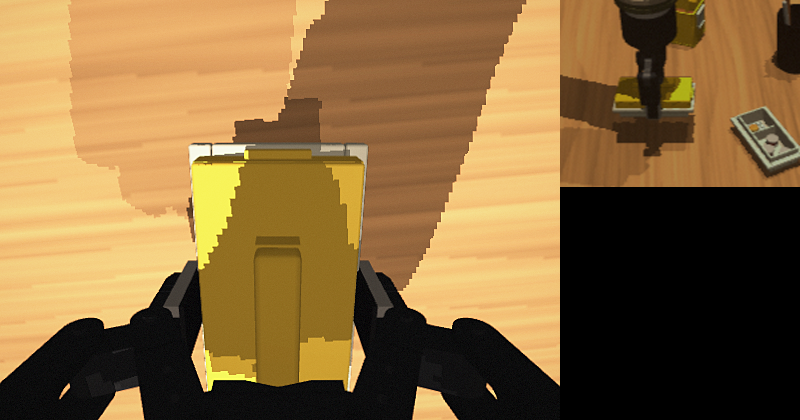

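Both lids came up together by 50 mm, level and nested: the cap is at (280,260) in the wrist view, with an even white flange around it. Next I raise them, turn, and stop beside the box.

```bash
python3 -m creep '[[[0,0.0,0.02],[0,0,0],1],[[0,0.015,0.05],[0,0,-3],1],[[0,0.04,0.08],[0,0,-6],1],[[-0.005,0.065,0.11],[0,0,-9],1],[[-0.01,0.09,0.14],[0,0,-12],1],[[-0.01,0.115,0.165],[0,0,-15],1],[[-0.01,0.135,0.18],[0,0,-17],1],[[-0.01,0.15,0.185],[0,0,-18],1]]'
python3 -m creep '[[[0,0,0],[0,0,0],1],[[0,0,0],[0,0,0],1],[[0,0,0],[0,0,0],1],[[0,0,0],[0,0,0],1]]'
cat > both.py <<'E'
from m import *
im,d,ci,T=grab('wrist'); cv2.imwrite('pics/both.png',im); np.savez('box.npz',im=im,d=d,T=T); C=cloud(d,ci,T)
s=status.get_state(); print(s['eef_pos'],s['tool_rot'],s['wrist_force'],s['joint_velocities'].round(3).max())
Ti=np.linalg.inv(pose()); L=C@Ti[:3,:3].T+Ti[:3,3]   # tool frame: z down; handle/cap/flange seen
hsv=cv2.cvtColor(im,cv2.COLOR_BGR2HSV)
zz=L[...,2]; near=(abs(L[...,0])<.08)&(abs(L[...,1])<.04)
for nm,a,b in (('flange',-.026,-.013),('cap',-.038,-.028),('handle',-.056,-.044)):
    m=near&(zz>a)&(zz<b)&(hsv[...,2]>60); 
    if nm!='flange': m&=(hsv[...,1]>120)
    else: m&=(hsv[...,1]<90)
    Q=L[m]; print(nm,len(Q),np.median(Q[:,2]).round(4),rect(Q[:,:2]),'x',(np.percentile(Q[:,0],[1,99])*1000).round(1),'y',(np.percentile(Q[:,1],[1,99])*1000).round(1))
    if nm=='cap':
        A=np.c_[Q[:,:2],np.ones(len(Q))]; print(' slope',np.linalg.lstsq(A,Q[:,2],rcond=None)[0].round(4))
exec(open('hole.py').read())
E
python3 both.py
```

```text
time_s: 5.67
eef_pos: [0.489, 0.0265, 0.2406]
tool_rot: [3.139, 0.007, 2.732]
wrist_force: [1.1, -0.2, -1.1]
finger_gap: 0.0602
time_s: 6.0
eef_pos: [0.4886, 0.0251, 0.2397]
tool_rot: [3.14, 0.006, 2.731]
wrist_force: [-0.4, -0.6, -0.9]
finger_gap: 0.0604
[0.48866    0.02512602 0.2398146 ] [3.14005763 0.00632487 2.73072872] [ 0.02101329  0.38148892 -0.22648361] 0.001
flange 2262 -0.0186 (array([6.4, 0.4]), 105.9, 72.9, -1.2) x [-41.3  58.8] y [-35.3  35.7]
cap 28750 -0.0327 (array([11.5, -1. ]), 88.8, 57.8, 0.6) x [-27.1  55.4] y [-25.9  26.8]
 slope [-0.0018  0.0009 -0.0326]
handle 6195 -0.0485 (array([8. , 0.4]), 48.3, 14.1, 0.2) x [-14.4  31.6] y [-6.5  7.2]
outer (array([524.6, 134.9]), 118.3, 59.3, -23.8)
hole (array([524.2, 134.5]), 102.9, 49.3, -23.8)
```

View pics/both.png

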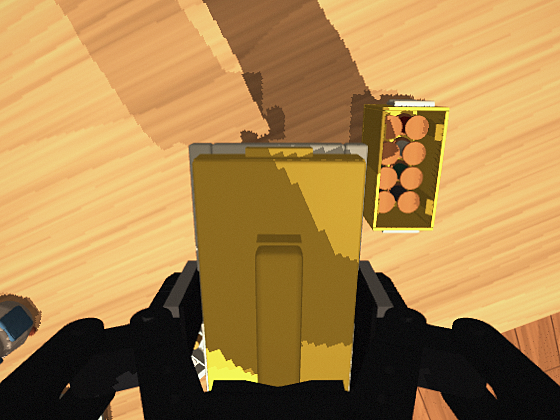

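The lids hang level in the hand (slope below 0.002) and sit 1.3 mm toward the base from the TCP. The box's mouth, at (408,168) in this picture, comes out at about (0.525,0.135), yaw -23.6°. This agrees within 2-3 mm with the other views. Next I move above it.

```bash
python3 -m creep '[[[0.01,0.029,0],[0,0,0],1],[[0.02,0.058,0],[0,0,0],1],[[0.03,0.087,-0.01],[0,0,0],1],[[0.0375,0.109,-0.04],[0,0,0],1],[[0.0375,0.109,-0.07],[0,0,0],1],[[0.0375,0.109,-0.10],[0,0,0],1],[[0.0375,0.109,-0.13],[0,0,0],1],[[0.0375,0.109,-0.142],[0,0,0],1]]'
python3 -m creep '[[[0,0,0],[0,0,0],1],[[0,0,0],[0,0,0],1],[[0,0,0],[0,0,0],1]]'
python3 - <<'E'
from m import *
crops=[]
for n in('scene','side'):
    im,d,ci,T=grab(n)
    a,b=(285,150) if n=='scene' else (185,110)
    crops.append(cv2.resize(im[b:b+110,a:a+105],(400,419),interpolation=cv2.INTER_CUBIC))
    np.savez(f'over_{n}.npz',im=im,d=d,T=T)
cv2.imwrite('pics/over.png',np.hstack(crops)); print(status.get_state())
E
```

```text
time_s: 6.72
eef_pos: [0.524, 0.1325, 0.0935]
tool_rot: [-3.138, 0.003, 2.73]
wrist_force: [-1.0, -0.3, -1.0]
finger_gap: 0.0604
time_s: 6.97
eef_pos: [0.5248, 0.1323, 0.0949]
tool_rot: [-3.139, 0.004, 2.729]
wrist_force: [-0.7, 0.3, -0.1]
finger_gap: 0.0598
{'time_s': 7.0667, 'joint_pos': array([-0.68277637,  0.2770565 ,  0.40074848,  1.86273118, -0.12095205,
        1.0234068 ,  0.92600804]), 'joint_velocities': array([-0.00227683,  0.00125576, -0.00250848,  0.00382514, -0.00057552,
       -0.00478369,  0.00029093]), 'tau': array([ 8.19848618e-02, -4.91595161e+01,  4.84867930e+00, -3.41009402e+01,
        4.37857909e-02,  2.51004507e-02, -6.21026447e-04]), 'eef_pos': array([0.52509799, 0.13272622, 0.09524362]), 'tool_rot': array([-3.14048337,  0.00439009,  2.72971231]), 'wrist_force': array([-0.00784204,  0.42672986, -0.60527042]), 'moment': array([0.00393395, 0.03799053, 0.01731565]), 'finger_gap': 0.060458358340068886}
```

View pics/over.png

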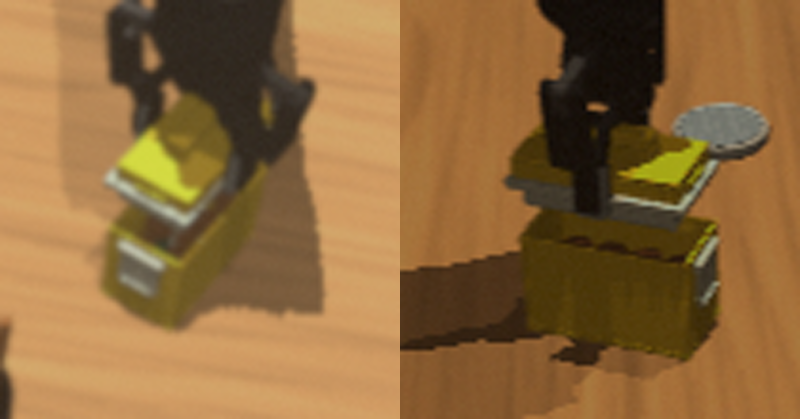

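The lids hang squarely over the mouth in both views. Now I lower slowly and watch the force.

```bash
python3 -m creep '[[[0.0015,0.002,-0.005],[0,0,0],1],[[0.0015,0.002,-0.009],[0,0,0],1],[[0.0015,0.002,-0.013],[0,0,0],1],[[0.0015,0.002,-0.017],[0,0,0],1],[[0.0015,0.002,-0.02],[0,0,0],1],[[0.0015,0.002,-0.02],[0,0,0],1]]'
python3 -m creep '[[[0,0.0005,-0.002],[0,0,0],1],[[0,0.0005,-0.004],[0,0,0],1],[[0,0.0005,-0.006],[0,0,0],1],[[0,0.0005,-0.006],[0,0,0],1]]'
```

```text
time_s: 7.57
eef_pos: [0.5261, 0.1345, 0.0744]
tool_rot: [-3.139, 0.004, 2.73]
wrist_force: [0.8, -0.1, -0.7]
finger_gap: 0.0602
time_s: 7.9
eef_pos: [0.5259, 0.1349, 0.0679]
tool_rot: [-3.139, 0.003, 2.73]
wrist_force: [0.4, 0.6, -1.0]
finger_gap: 0.0599
```

```bash
python3 -m creep '[[[0,0,-0.001],[0,0,0],1],[[0,0,-0.002],[0,0,0],1],[[0,0,-0.003],[0,0,0],1],[[0,0,-0.004],[0,0,0],1],[[0,0,-0.004],[0,0,0],1]]'
python3 -m creep '[[[0,0,-0.001],[0,0,0],1],[[0,0,-0.002],[0,0,0],1],[[0,0,-0.003],[0,0,0],1],[[0,0,-0.003],[0,0,0],1]]'
```

```text
time_s: 8.32
eef_pos: [0.5263, 0.1352, 0.0643]
tool_rot: [-3.14, 0.004, 2.73]
wrist_force: [0.6, 2.2, 1.9]
finger_gap: 0.0602
time_s: 8.65
eef_pos: [0.5267, 0.1351, 0.0615]
tool_rot: [-3.14, 0.005, 2.73]
wrist_force: [1.0, 0.2, 3.1]
finger_gap: 0.0602
```

```bash
python3 -m creep '[[[0,0,-0.001],[0,0,0],1],[[0,0,-0.002],[0,0,0],1],[[0,0,-0.002],[0,0,0],1]]'
python3 -m creep '[[[0,0,-0.001],[0,0,0],1],[[0,0,-0.002],[0,0,0],1],[[0,0,-0.002],[0,0,0],1]]'
```

```text
time_s: 8.9
eef_pos: [0.5268, 0.135, 0.0595]
tool_rot: [-3.14, 0.005, 2.73]
wrist_force: [0.3, 0.1, 1.7]
finger_gap: 0.06
time_s: 9.15
eef_pos: [0.5269, 0.1351, 0.0577]
tool_rot: [-3.14, 0.005, 2.73]
wrist_force: [-1.3, -0.7, 5.5]
finger_gap: 0.0603
```

```bash
python3 -m creep '[[[0,0,-0.001],[0,0,0],1],[[0,0,-0.002],[0,0,0],1],[[0,0,-0.002],[0,0,0],1]]'
```

```text
time_s: 9.4
eef_pos: [0.5269, 0.1351, 0.0575]
tool_rot: [-3.141, 0.004, 2.729]
wrist_force: [-11.6, -1.7, 27.1]
finger_gap: 0.0602
```

A hard stop at TCP z 0.0575, where 0.0574 was predicted for seated. I release the push and check level and height before opening.

```bash
python3 -m creep '[[[0,0,-0.0005],[0,0,0],1],[[0,0,-0.0005],[0,0,0],1],[[0,0,-0.0005],[0,0,0],1]]'
cat > lvl.py <<'E'
from m import *
im,d,ci,T=grab('wrist'); C=cloud(d,ci,T); hsv=cv2.cvtColor(im,cv2.COLOR_BGR2HSV)
near=(np.hypot(C[...,0]-.525,C[...,1]-.135)<.075); z=C[...,2]; yel=(hsv[...,1]>120)&(hsv[...,2]>50)
for nm,a,b,c in (('cap',.084,.096,yel),('flange',.071,.081,hsv[...,1]<90)):
    m=near&(z>a)&(z<b)&c
    if m.sum()<50: print(nm,m.sum()); continue
    Q=C[m]; A=np.c_[Q[:,:2]-[.525,.135],np.ones(len(Q))]; k=np.linalg.lstsq(A,Q[:,2],rcond=None)[0]
    print(nm,len(Q),'plane',k.round(4),np.median(z[m]).round(4),rect(Q[:,:2]))
m=near&(z>.101)&(z<.112)&yel; print('handle',m.sum(),np.median(z[m]).round(4),rect(C[m][:,:2]))
s=status.get_state(); print(s['time_s'],s['eef_pos'],s['wrist_force'],s['finger_gap'])
E
python3 lvl.py
```

```text
time_s: 9.65
eef_pos: [0.5269, 0.1351, 0.0576]
tool_rot: [-3.141, 0.004, 2.729]
wrist_force: [-3.1, -0.4, 12.7]
finger_gap: 0.06
cap 29107 plane [ 0.0042 -0.0019  0.0905] 0.0904 (array([514.7, 141.1]), 91.2, 87.3, -26.7)
flange 3125 plane [ 0.0098 -0.0054  0.0766] 0.0764 (array([514.6, 138.7]), 102.3, 84.9, -9.9)
handle 6356 0.1063 (array([519.5, 139.9]), 116.1, 47.8, 85.8)
9.7 [0.52685777 0.13506574 0.05760885] [-4.91994484 -0.18473405 13.430224  ] 0.06028879859243026
```

Seated and level: cap top at 0.0905 (0.090 expected), flange top at 0.0764 (0.076 expected), slope below 0.01. I open, rise clear, then look.

```bash
python3 -m creep '[[[0,0,-0.0003],[0,0,0],0.8],[[0,0,-0.0003],[0,0,0],0.3],[[0,0,-0.0003],[0,0,0],0],[[0,0,-0.0003],[0,0,0],0],[[0,0,-0.0003],[0,0,0],0],[[0,0,-0.0003],[0,0,0],0],[[0,0,-0.0003],[0,0,0],0],[[0,0,-0.0003],[0,0,0],0]]'; python3 lvl.py
```

```text
time_s: 10.37
eef_pos: [0.5268, 0.1351, 0.0572]
tool_rot: [-3.141, 0.003, 2.729]
wrist_force: [1.0, -0.6, 0.8]
finger_gap: 0.0856
cap 29361 plane [ 0.0047 -0.0028  0.0912] 0.0911 (array([516.3, 141.9]), 101.1, 95.6, -60.8)
flange 3202 plane [ 0.0056 -0.0058  0.0771] 0.077 (array([508.2, 137.6]), 99.7, 94.1, -88.4)
handle 6324 0.107 (array([519.1, 139.4]), 104.0, 47.9, 43.8)
10.4167 [0.52681079 0.13502428 0.05720044] [-0.41707493  0.20939473  0.14806901] 0.08507921630939194
```

```bash
python3 -m creep '[[[0,0,0.03],[0,0,0],0],[[0,0,0.06],[0,0,0],0],[[0,0,0.1],[0,0,0],0],[[0,0,0.14],[0,0,0],0],[[0,0,0.15],[0,0,0],0],[[0,0,0.15],[0,0,0],0],[[0,0,0.15],[0,0,0],0],[[0,0,0.15],[0,0,0],0]]'
python3 - <<'E'
from m import *
im,d,ci,T=grab('wrist'); cv2.imwrite('pics/seated.png',im); C=cloud(d,ci,T); C[300:]=np.nan; z=C[...,2]; near=np.hypot(C[...,0]-.525,C[...,1]-.135)<.075
for nm,a,b in (('flange',.072,.081),('cap',.086,.095),('handle',.101,.112)):
    m=near&(z>a)&(z<b); Q=C[m]; A=np.c_[Q[:,:2]-[.525,.135],np.ones(len(Q))]
    print(nm,len(Q),'plane',np.linalg.lstsq(A,Q[:,2],rcond=None)[0].round(4),rect(Q[:,:2]))
s=status.get_state(); print(s['eef_pos'],s['tool_rot'])
im,d,ci,T=grab('side'); cv2.imwrite('pics/sideS.png',cv2.resize(im[130:225,185:290],(630,570),interpolation=cv2.INTER_CUBIC)); C=cloud(d,ci,T); z=C[...,2]; near=np.hypot(C[...,0]-.525,C[...,1]-.135)<.075
for nm,a,b in (('cap',.086,.096),('handle',.101,.112)): m=near&(z>a)&(z<b); print('side',nm,m.sum(),np.median(z[m]))
E
```

```text
time_s: 11.08
eef_pos: [0.5261, 0.1349, 0.2058]
tool_rot: [-3.14, 0.002, 2.729]
wrist_force: [-0.1, -0.9, -0.2]
finger_gap: 0.0854
flange 1200 plane [-0.0008 -0.0005  0.077 ] (array([526.1, 135.5]), 115.2, 62.1, -23.6)
cap 8506 plane [-0.0012 -0.      0.0911] (array([526. , 137.2]), 107.8, 54.1, -23.7)
handle 1645 plane [0.0079 0.0072 0.1068] (array([525.2, 137.5]), 59.4, 13.8, -23.5)
[0.52603366 0.13484869 0.20563142] [-3.13927135e+00  1.88907742e-03  2.72936326e+00]
side cap 497 0.09018258964000181
side handle 119 0.10554680882508971
```

View pics/sideS.png

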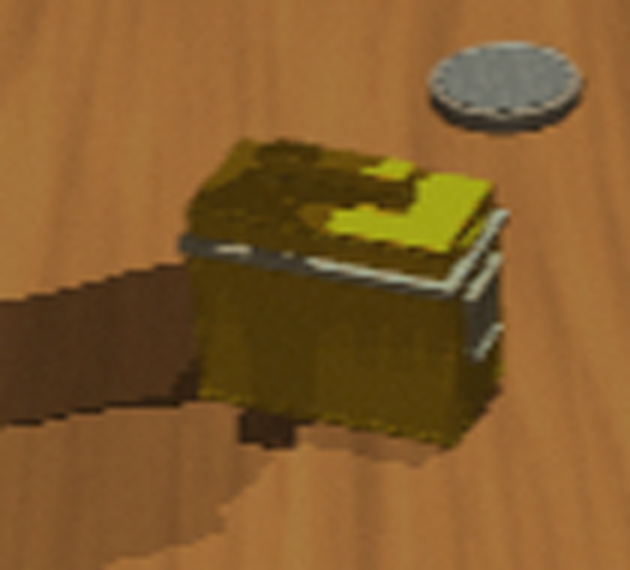

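The flange lies flat all round on the box, centred at (526,135.5) mm and level. The outer lid is nested, 1.5 mm to one side within its play. Next I lower around the handle bar and close.

```bash
python3 -m creep '[[[0,0.001,-0.03],[0,0,0],0],[[0,0.002,-0.06],[0,0,0],0],[[0,0.002,-0.085],[0,0,0],0],[[0,0.002,-0.1],[0,0,0],0],[[0,0.002,-0.107],[0,0,0],0],[[0,0.002,-0.11],[0,0,0],0],[[0,0.002,-0.11],[0,0,0],0],[[0,0.002,-0.11],[0,0,0],0]]'
python3 -m creep '[[[0,0,0],[0,0,0],0.2],[[0,0,0],[0,0,0],0.3],[[0,0,0],[0,0,0],0.4],[[0,0,0],[0,0,0],0.5],[[0,0,0],[0,0,0],0.6],[[0,0,0],[0,0,0],0.65],[[0,0,0],[0,0,0],0.65],[[0,0,0],[0,0,0],0.65]]'
```

```text
time_s: 11.85
eef_pos: [0.5266, 0.1369, 0.0964]
tool_rot: [-3.14, 0.003, 2.729]
wrist_force: [0.6, -0.8, -0.3]
finger_gap: 0.0856
time_s: 12.52
eef_pos: [0.5265, 0.1369, 0.0964]
tool_rot: [-3.14, 0.003, 2.729]
wrist_force: [0.8, 0.0, -0.4]
finger_gap: 0.0301
```

Run:
```python
from m import *
im,d,ci,T=grab('wrist'); cv2.imwrite('pics/hand.png',im); C=cloud(d,ci,T); Ti=np.linalg.inv(pose()); L=C@Ti[:3,:3].T+Ti[:3,3]; hsv=cv2.cvtColor(im,cv2.COLOR_BGR2HSV)
z=C[...,2]; m=(z>.102)&(z<.111)&(hsv[...,1]>120)&(hsv[...,2]>50)&(abs(L[...,1])<.02)&(abs(L[...,0])<.045); Q=L[m]
print(len(Q),np.percentile(Q[:,0],[1,99]).round(4),np.percentile(Q[:,1],[1,50,99]).round(4),np.median(z[m]))
```

```text
4473 [-0.0276  0.0309] [-0.0067  0.      0.007 ] 0.10697470100715784
```

View pics/hand.png

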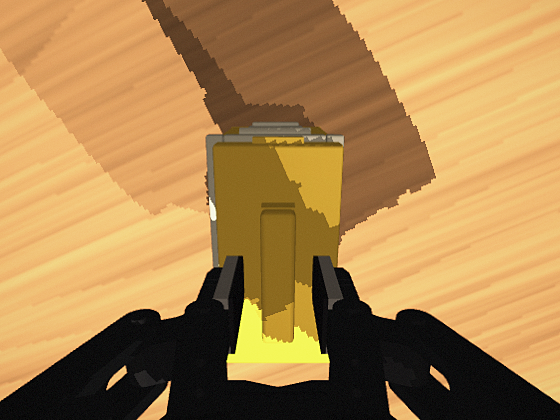

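The bar at (279,270) is centred between the pads (±0.2 mm). Now I close, then lift straight up.

```bash
python3 -m creep '[[[0,0,0],[0,0,0],0.72],[[0,0,0],[0,0,0],0.8],[[0,0,0],[0,0,0],0.9],[[0,0,0],[0,0,0],1],[[0,0,0],[0,0,0],1],[[0,0,0],[0,0,0],1],[[0,0,0],[0,0,0],1]]'
python3 -m creep '[[[0,0,0.003],[0,0,0],1],[[0,0,0.006],[0,0,0],1],[[0,0,0.009],[0,0,0],1],[[0,0,0.012],[0,0,0],1],[[0,0,0.015],[0,0,0],1],[[0,0,0.02],[0,0,0],1],[[0,0,0.025],[0,0,0],1],[[0,0,0.03],[0,0,0],1]]'
python3 -m creep '[[[0,0,0.01],[0,0,0],1],[[0,0,0.02],[0,0,0],1],[[0,0,0.03],[0,0,0],1],[[0,0,0.045],[0,0,0],1],[[0,0,0.06],[0,0,0],1],[[0,0,0.07],[0,0,0],1],[[0,0,0.07],[0,0,0],1],[[0,0,0.07],[0,0,0],1]]'
python3 -m creep '[[[0,0,0],[0,0,0],1],[[0,0,0],[0,0,0],1],[[0,0,0],[0,0,0],1],[[0,0,0],[0,0,0],1]]'
python3 - <<'E'
from m import *
s=status.get_state(); print(s['eef_pos'],s['wrist_force'],s['finger_gap'],abs(s['joint_velocities']).max())
for n in('wrist','side'):
    im,d,ci,T=grab(n); C=cloud(d,ci,T); z=C[...,2]; hsv=cv2.cvtColor(im,cv2.COLOR_BGR2HSV)
    near=np.hypot(C[...,0]-.526,C[...,1]-.136)<.075; yel=(hsv[...,1]>120)&(hsv[...,2]>50)
    for nm,a,b,c in (('cap',.17,.198,yel),('flange',.071,.081,hsv[...,1]<90),('tray',.081,.093,hsv[...,1]<90)):
        m=near&(z>a)&(z<b)&c
        if m.sum()<40: print(n,nm,m.sum()); continue
        Q=C[m]; A=np.c_[Q[:,:2]-[.526,.136],np.ones(len(Q))]; print(n,nm,m.sum(),np.median(z[m]).round(4),np.linalg.lstsq(A,Q[:,2],rcond=None)[0].round(4),rect(Q[:,:2]))
    if n=='side': b=im[100:225,170:300]
s2,_,_,_=grab('scene')
cv2.imwrite('pics/end.png',np.hstack([cv2.resize(b,(400,385),interpolation=cv2.INTER_CUBIC),cv2.resize(s2[130:255,270:400],(400,385),interpolation=cv2.INTER_CUBIC)]))
E
```

```text
time_s: 13.15
eef_pos: [0.5265, 0.1369, 0.0963]
tool_rot: [-3.14, 0.002, 2.729]
wrist_force: [0.5, 0.7, -0.2]
finger_gap: 0.0121
time_s: 13.82
eef_pos: [0.5266, 0.1369, 0.127]
tool_rot: [-3.14, 0.003, 2.729]
wrist_force: [0.1, -0.6, 0.4]
finger_gap: 0.0119
time_s: 14.48
eef_pos: [0.5268, 0.1371, 0.1974]
tool_rot: [-3.141, 0.003, 2.729]
wrist_force: [-0.1, 0.7, 0.5]
finger_gap: 0.0121
time_s: 14.82
eef_pos: [0.5266, 0.137, 0.1968]
tool_rot: [-3.14, 0.003, 2.729]
wrist_force: [-0.7, -0.5, -0.1]
finger_gap: 0.012
[0.52655508 0.13695754 0.1968377 ] [-0.74290981 -0.53162379 -0.12456348] 0.011987833477717215 0.005264421786197593
wrist cap 14595 0.1913 [ 0.0164 -0.0057  0.1915] (array([524.7, 137.9]), 110.5, 54.5, -23.7)
wrist flange 1226 0.0768 [ 0.0016 -0.0031  0.077 ] (array([480.5, 155.6]), 61.8, 15.1, 66.3)
wrist tray 317 0.0848 [ 0.3084 -0.135   0.1005] (array([483.5, 154.2]), 45.7, 6.2, 66.5)
side cap 714 0.1897 [0.036  0.1253 0.1897] (array([526.9, 132.3]), 114.0, 59.4, -21.8)
side flange 389 0.0762 [ 0.0052 -0.0064  0.076 ] (array([528.1, 129.3]), 113.7, 62.1, -22.4)
side tray 111 0.083 [ 0.0024 -0.0086  0.0831] (array([527.8, 132.4]), 101.7, 50.7, -23.1)
```

View pics/end.png

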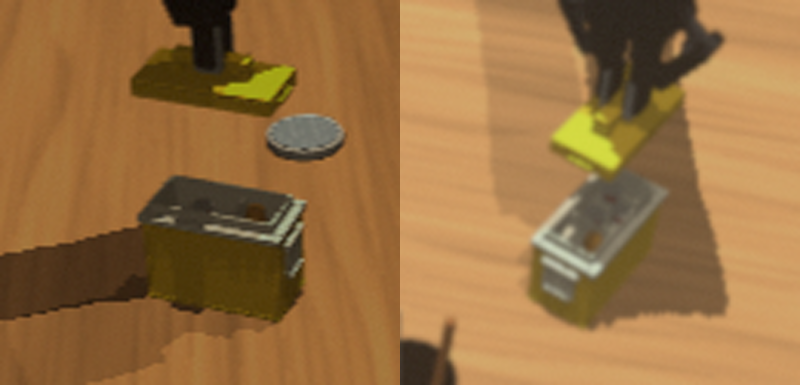

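The outer lid alone is held 100 mm up, level to 0.02 rad. The inner lid sits home on the box with its flange top at 0.076-0.077. I hand in.

```bash
python3 -c "
from workcell import manip; print(manip.hand_in())"
```

```text
the job is handed in; nothing more can be done
None
```

I carried both lids to the box together and pressed the inner lid home. I then lifted off the outer lid alone and handed in at about 15 s with it held about 100 mm above its nested place. No verdict was reported.

**Seating:** the press came to a hard stop at TCP z 0.0575, where 0.0574 was predicted. The push there briefly read 27 N, above the 12–20 N named as harmless, so I eased it to about 13 N before opening.

**Last checks:**
- **Inner lid:** the flange top reads 0.0762 by the side camera and 0.0768 by the wrist camera, against 0.076 expected when home. It is level to under 0.01 rad. After seating, the wrist camera put its centre within about 2 mm of the mouth centre I had measured.
- **Outer lid:** it is level to about 0.02 rad by the wrist camera, and the arm was at rest. The side camera's fit suggested about 0.13 rad of tilt, but that region also takes in the cap's side face, so I trusted the wrist reading.
- **Grip:** the gripper reads 12 mm on the 14 mm bar. It also read about 2 mm low on the flange, so this is probably a gauge offset.
- **Bystanders:** the arm never went near the pen cup, the mirror or the owl, but I did not measure their positions again at the end.

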